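# Try out the spring clip on a sample stage

### The job

Check that the stage's spring clip still holds: lift it by its red knob, swing it round its screw over the edge of the white sample plate, let it down gently there without letting it snap down or pressing it on, and let go of it. Then nudge the plate's upright black grip sideways with a fingertip, gently but firmly enough to feel that the clip resists, and finally lift the clip again and swing it well clear of the plate. The plate must stay where it lies throughout, so neither drag nor push it along, and leave the beaker, bottle and cup beside it alone.

Things in the scene. Friction and masses are not known exactly. Their poses are not given: they have to be found in the camera images.
- stage: Grey sample stage fixed to the bench, a slab 180 x 160 x 20 mm (x, y, z). Origin at the centre of its underside; its top is 20 mm up. It stands anywhere within about 6 x 30 cm and is turned by up to 0.5 rad.
- pivot (a point): Foot of the clip's pivot screw, on the stage's top, at stage x = -60 mm, y = 0; same axes as the stage. The clip swings about the vertical through this point.
- swivel (a joint): Swing of the clip about its screw, rad: 0 when it points along stage +x (straight across the plate's near long edge), positive anticlockwise from above; at +1.57 it points along stage +y. Runs from -0.35 to 1.9 and stays where it is left (friction 0.05 N m). Parked at the start between 1.1 and 1.7.
- clip_arm: Spring clip: a steel strip 14 mm wide, 3 mm thick, along its own x from the screw to a red ball toe. Origin on the pivot axis at the strip's mid-thickness, 16 mm above the stage's top; the screw head reaches 7 mm higher. It tilts up (toe rises, 0 to 0.4 rad) about a level axis through the origin, across the strip, against a spring.
- clip_lift (a joint): Tilt of the clip about that level axis, rad: 0 fully down (toe 1 mm above the bare stage), positive as the toe rises, up to 0.4; about 0.05 with the toe on the plate. Let go while raised, it snaps down at over 3 rad/s; let down in the hand until the toe is felt to bear, it does not.
- clip_knob (a point): Centre of the clip's red knob, an upright cylinder 16 mm in diameter, 28 mm tall, 55 mm along the strip from the pivot axis; with the clip down its foot is 17.5 mm and its top 45.5 mm above the stage's top. Lifting the clip takes an upward pull of about 9 to 13 N here, and the smooth knob may slide a few mm between the fingers.
- clip_toe (a point): Lowest point of the clip's red ball toe (5 mm radius), 75 mm along the strip from the pivot axis, 15 mm below the strip's middle. Fully down it hangs 1 mm above the bare stage, so it must be lifted to pass over the 6 mm plate. Resting on the plate (clip tilted about 0.05 rad) it presses with about 7 N.
- plate: Loose white sample plate on the stage, 60 x 120 x 6 mm (its x, y, z), 0.1 kg, with three coloured samples. Origin at the centre of its underside. Its long near edge (its own x = -30 mm) faces the screw, about 60 mm from it, so the toe of a clip swung to 0 lands about 15 mm inside that edge.
- plate_center (a point): Centre of the plate, half-way up; same axes as the plate.
- fin: Black upright grip fixed on the plate's end, 40 x 8 x 22 mm (plate x, y, z), to be nudged along the plate's y. Origin at the centre of its foot, on the plate's upper face, 54 mm from the plate's centre towards its own -y; its outer face is 58 mm out, the plate's end 60 mm. With the clip on, the plate resists a nudge of about 2 N and creeps from about 3 N; unclipped it slides at about 1 N.
- fin_center (a point): Centre of that grip, 11 mm above the plate's upper face, 37 mm above the bench.
- beaker: Small glass beaker, 50 mm wide, 65 mm tall, origin under its centre. A bystander.
- dropper: White dropper bottle with a blue label, 36 mm wide, 75 mm tall, origin under its centre. A bystander.
- cup: Clear measuring cup, 60 mm wide, 55 mm tall, origin under its centre. A bystander.
There are look-alikes about, which are no part of the job. Of the things that look like the plate, the smallest one is meant. Of the things like the stage, leave any that is blue; of the rest the larger one is meant.

How it is judged:
By the outcome, as a careful person would: the job done as asked, in the order asked, and still so for the second after the job is handed in, with the robot touching nothing.
It also fails if it takes over 72 s, if anything falls off the work surface, if the arm or the gripper's body presses on something with over 40 N, if the wrist force passes 120 N, or if a joint passes its speed limit or range.

### The arm

A 6-joint arm with a two-finger parallel gripper is mounted at the origin on the work surface. World frame = base frame: x ahead of the robot, y to its left, z up, the work surface at z = 0. Lengths are in mm, angles in rad, forces in N, time in s.
With the tool pointing down it reaches from about 300 to 875 mm from the base axis. Payload 6.4 kg.
Tool frame: the origin (TCP) lies on the centre line of the jaws, within the pads' length; the fingertips stand r.tip_reach ahead of it and the grasp point (between the pads) lies 11 mm behind it (r.tip_reach is the distance from the TCP to the fingertips, in mm); y points along the fingers, x is the direction in which the jaws open and shut, and the axes are right-handed (so a half turn about y gives the same grasp; the last joint's range is limited). The gripper opens to 85 mm and grips with 20 to 120 N. Pads are 22 mm wide; open, the fingers measure 114 mm over their backs; the gripper's body (76 mm by 85 mm) begins 54 mm behind the grasp point. The pads swing forward as they close: fully open they stand 13 mm farther back than shut.
Start: joints at [0.993, 0.181, 1.607, -0, 1.354, -0.206], TCP at [208.883, 535.732, 239.288] pointing down, gripper open.
Joint ranges: [-2.99, 2.99], [-0.89, 2.07], [0.3, 2.58], [-1.14, 4.28], [0, 2.63], [-3.12, 3.12]. Speed limits (rad/s): [2.57, 2.57, 3.01, 3.14, 3.14, 3.14].

### API

Orientations are given as a unit quaternion [x, y, z, w].
In Python, from cell import r, imaging gives the robot as it stands.
- The arm moves only by the shell command python3 -m creep 'ROWS' [FORCE]. ROWS is JSON, a list that holds one entry, the list of rows, each a list of 5 numbers: the shift along the tool's x, y, z in m, then the turn about the tool's y in rad, then the finger opening in m, from 0 to 0.0854. In form: [[[dx, dy, dz, yaw, fingers], ...]]. A call has 1 to 20 rows; each row shifts and turns the pose as measured when the row begins, along the tool's axes as they then stand; what a row does not reach is not made up. A row lasts 1/12 s, in which the tool goes at most 41.7 mm and 7.16 degrees, less where a joint would pass 70% of its speed; a pose out of reach is approached as far as the arm can. A call is refused whole if a number of a shift passes 0.0417 or a number of a turn 0.125, either way. A call with a gripper value outside its range is refused whole. The fingers move at their own pace and stop on an object; FORCE is the grip in N (left out, the last holds). Time passes only in rows, so rows that do not move let the fingers close. It gives the time, the measured TCP pose, the force and the opening at its end, in the units of the state.
- r.get_obs(): the state, without advancing time (a new reading comes with each control period).
- imaging.read_camera(name): name is "scene" or "top" or "wrist"; returns the picture (384x512x3 uint8, blue, green, red); there is no depth.
- imaging.get_calibration(name): a dict with "fov_y" (degrees; the focal length in pixels is half the picture's height over the tangent of half this angle, whatever the lens; pixels are square), "cx", "cy" (the principal point, pixels), "k1" (the pictures are not rectified: a ray, as slopes to the right and down, at radius r is drawn at 1 + k1 r^2 times it, then the intrinsics apply), "rvec" (rotation vector, rad) and "tvec" (3), from world to camera coordinates, as OpenCV has them; the wrist camera has in their place "T_tool_cam" (4x4, takes a point from camera to tool coordinates, whose origin is the TCP and whose axes are the tool frame's). Camera axes: x right, y down, z forward; pixel columns grow to the right and rows downward; lengths in mm; the calibration is good to about 2 mm. A picture is of the moment at which its call begins: read the wrist's pose just before it. get_calibration takes no time and is no camera call.
- r.job_done(): hands the job in, once; it reports no verdict.
The state is a dict: "time": time; "q": joint angles; "dq": joint speeds; "effort": joint torques, N m; "tool_pos": TCP position; "eef_rot": TCP orientation; "wrist_force": force on the tool from outside, world axes, zero at the start; "torque": the same for the moment, N m; "width": finger opening in mm.
Only numpy, scipy, OpenCV 4.12 (cv2) and the standard library are available. Lean on these libraries where they do the work, as an engineer would, in place of code of your own. Each camera call takes 0.05 s, during which the arm holds its last target. There are 200 camera calls.

## Working session

There is one attempt and no reset: what is moved stays moved. The work goes in short steps, Python scripts to look and compute and a shell command to move; the robot and the scene stay as the last step left them, time stands still between calls to the robot, and variables do not carry over. Pictures are saved under pics/ and viewed, about 8 in all and at most 12, crops included, and the job is handed in when it is done.

```bash
ls; mkdir -p pics; python3 - <<'E'
from cell import r, imaging
import cv2
for n in ("top","scene"):
    im=imaging.read_camera(n); cv2.imwrite(f"pics/{n}0.png",im)
    print(n,imaging.get_calibration(n))
print(imaging.get_calibration("wrist"))
a=cv2.imread("pics/top0.png");b=cv2.imread("pics/scene0.png")
o=r.get_obs();print(o,r.tip_reach)
E
```

```text
pics
top {'fov_y': 45.072957332120495, 'cx': 251.24692523970003, 'cy': 206.29970839411487, 'k1': -0.04461967025950089, 'rvec': array([ 2.1907364 , -2.21850721,  0.05358529]), 'tvec': array([ -56.31401357,  553.58050901, 1401.27903051])}
scene {'fov_y': 48.18077999284473, 'cx': 257.95825911227143, 'cy': 191.58812923382686, 'k1': -0.026126883660287842, 'rvec': array([ 0.91133742,  2.57851775, -1.00190938]), 'tvec': array([ 467.73577819, -170.50012161, 1239.30347228])}
{'fov_y': 60.40888361758678, 'cx': 254.53211836158894, 'cy': 193.45984117920673, 'k1': -0.08695462766520913, 'T_tool_cam': array([[ 9.99999207e-01, -7.79104563e-04, -9.89277874e-04,
         7.10660202e-01],
       [ 7.18787451e-04, -2.91886964e-01,  9.56452552e-01,
        -1.34493278e+02],
       [-1.03393386e-03, -9.56452504e-01, -2.91886173e-01,
         7.46157507e+01],
       [ 0.00000000e+00,  0.00000000e+00,  0.00000000e+00,
         1.00000000e+00]])}
{'time': 0.1, 'q': array([ 9.92666544e-01,  1.81500482e-01,  1.60791285e+00, -2.61488918e-05,
        1.35384172e+00, -2.06296927e-01]), 'dq': array([ 1.81619588e-05, -1.60540826e-03, -1.30203579e-03, -2.28491600e-03,
       -1.40309573e-04, -8.83510658e-04]), 'effort': array([ 4.43439376e-04, -4.45878267e+01, -3.52235699e+01, -1.84131463e-04,
        4.29120482e-03,  2.64191851e-05]), 'tool_pos': array([208.61983983, 535.27984071, 238.45294575]), 'eef_rot': array([ 0.58403945,  0.39842208, -0.39950096, -0.5835724 ]), 'wrist_force': array([0.29182035, 0.14956432, 0.28035232]), 'torque': array([ 0.00244265, -0.02057318,  0.01234056]), 'width': 85.48589059468043} 8.0
```

View pics/top0.png

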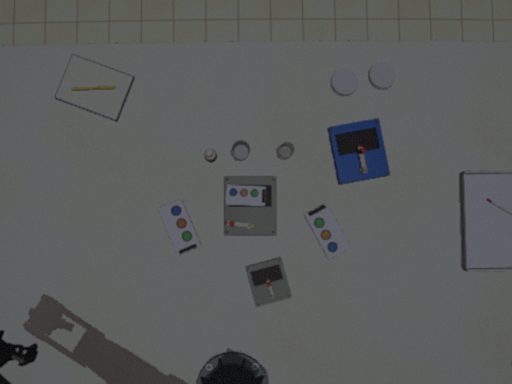

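View pics/scene0.png

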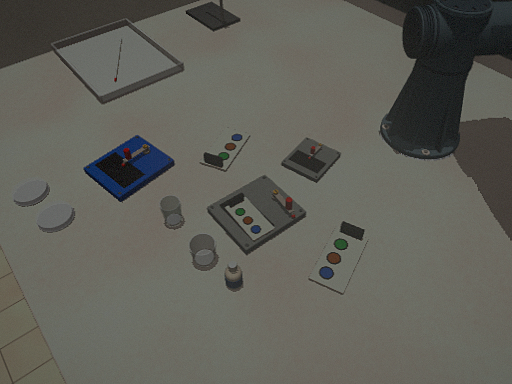

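Candidates, in top-picture pixels:
- **Stages:** large grey (250,206), small grey (268,281) and blue (359,152). I want the larger grey one, since blue is excluded.
- **Plates:** the small one on that stage (247,196), and bigger ones at (180,226) and (327,230). I want the smallest, on the stage, with its black fin at (266,195).

I'll confirm this in an enlarged crop.

```bash
cat > h.py <<'E'
import numpy as np, cv2
from scipy.spatial.transform import Rotation as R
from cell import r, imaging
def K(c): 
    f=192/np.tan(np.radians(c["fov_y"]/2)); return f
def cam(n,obs=None):
    c=imaging.get_calibration(n)
    if n=="wrist":
        o=obs or r.get_obs(); T=np.eye(4);T[:3,:3]=R.from_quat(o["eef_rot"]).as_matrix();T[:3,3]=o["tool_pos"]
        M=np.linalg.inv(T@c["T_tool_cam"])
    else:
        M=np.eye(4);M[:3,:3]=R.from_rotvec(c["rvec"]).as_matrix();M[:3,3]=c["tvec"]
    return c,M
def proj(n,P,obs=None):
    c,M=cam(n,obs);p=np.atleast_2d(P)@M[:3,:3].T+M[:3,3];s=p[:,:2]/p[:,2:]
    s=s*(1+c["k1"]*(s**2).sum(1,keepdims=True))
    return s*K(c)+[c["cx"],c["cy"]]
def back(n,uv,z,obs=None):
    c,M=cam(n,obs);d=(np.atleast_2d(uv)-[c["cx"],c["cy"]])/K(c);s=d.copy()
    for _ in range(20): s=d/(1+c["k1"]*(s**2).sum(1,keepdims=True))
    ray=np.c_[s,np.ones(len(s))]@M[:3,:3];o=-M[:3,:3].T@M[:3,3]
    return o+ray*((z-o[2])/ray[:,2])[:,None]
def tool(o,P):  # world point -> tool coords
    return R.from_quat(o["eef_rot"]).inv().apply(np.asarray(P)-o["tool_pos"])
E
python3 - <<'E'
from h import *
a=cv2.imread("pics/top0.png")[165:245,210:300]
cv2.imwrite("pics/top0c.png",cv2.convertScaleAbs(cv2.resize(a,None,fx=7,fy=7,interpolation=cv2.INTER_CUBIC),alpha=1.6))
print(back("top",[[250,206]],20),R.from_quat(r.get_obs()["eef_rot"]).as_matrix())
E
```

```text
[[553.43883997 -59.4409681   20.        ]] [[ 3.63317657e-01 -8.87043886e-04 -9.31664904e-01]
 [ 9.31663896e-01 -1.40618670e-03  3.63318603e-01]
 [-1.63237434e-03 -9.99998618e-01  3.15534307e-04]]
```

View pics/top0c.png

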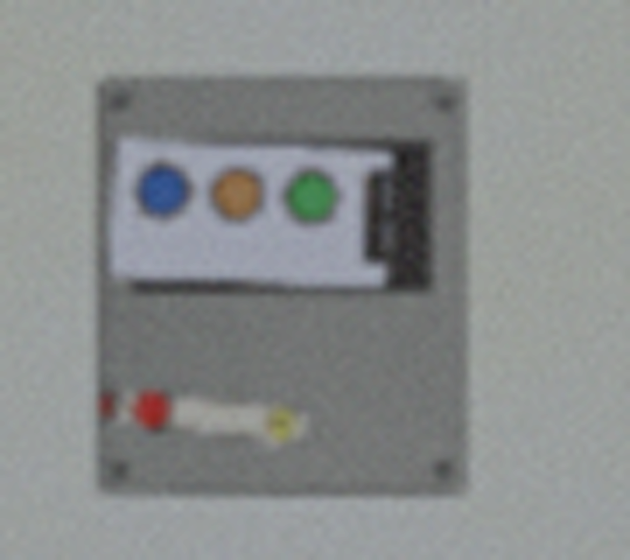

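The crop confirms both: the larger grey stage has corners at crop (98,78), (465,78), (467,492) and (98,492), and it carries the small white plate. The fin is at the right (−y) end, the screw at (285,423) and the knob at (153,410). The clip is parked near +1.5 rad.

```bash
python3 - <<'E'
from h import *
c=lambda l:np.array(l)/7+[210,165]-.43
S=back("top",c([(98,78),(465,78),(467,492),(98,492)]),20);print(S,S.mean(0))
sc=back("top",c([(285,423)]),43)[0];kn=back("top",c([(153,410)]),65.5)[0];print("screw",sc,"knob",kn,np.linalg.norm((kn-sc)[:2]),np.arctan2(*(kn-sc)[1::-1]))
# scene cross-check of knob: project
print(proj("scene",[kn,sc]))
o=r.get_obs();print("knob in tool",tool(o,kn),"tip",o["tool_pos"])
E
```

```text
[[ 646.67278854   19.81338318   20.        ]
 [ 644.76461963 -139.77886465   20.        ]
 [ 464.96108404 -137.95767305   20.        ]
 [ 467.01936045   21.66385457   20.        ]] [555.85446317 -59.06482499  20.        ]
screw [495.80620679 -59.44680311  43.        ] knob [501.93934201  -4.11161029  65.5       ] 55.67404163012345 1.460410802210783
[[289.58072711 199.59251383]
 [275.83600719 191.13323294]]
knob in tool [-395.68106236  173.45100452 -469.30100697] tip [208.61983983 535.27984071 238.45294575]
```

```bash
python3 -m creep '[[[-0.0197,0,-0.0233,0,0.0854],[-0.0197,0,-0.0233,0,0.0854],[-0.0197,0,-0.0233,0,0.0854],[-0.0197,0,-0.0233,0,0.0854],[-0.0197,0,-0.0233,0,0.0854],[-0.0197,0,-0.0233,0,0.0854],[-0.0197,0,-0.0233,0,0.0854],[-0.0197,0,-0.0233,0,0.0854],[-0.0197,0,-0.0233,0,0.0854],[-0.0197,0,-0.0233,0,0.0854],[-0.0197,0,-0.0233,0,0.0854],[-0.0197,0,-0.0233,0,0.0854],[-0.0197,0,-0.0233,0,0.0854],[-0.0197,0,-0.0233,0,0.0854],[-0.0197,0,-0.0233,0,0.0854],[-0.0197,0,-0.0233,0,0.0854],[-0.0197,0,-0.0233,0,0.0854],[-0.0197,0,-0.0233,0,0.0854],[-0.0197,0,-0.0233,0,0.0854],[-0.0197,0,-0.0233,0,0.0854]]]' 40
python3 -m creep '[[[0,0,0,0.12,0.0854],[0,0,0,0.12,0.0854],[0,0,0,0.12,0.0854],[0,0,0,0.12,0.0854],[0,0,0,0.12,0.0854],[0,0,0,0.12,0.0854],[0,0,0,0.12,0.0854],[0,0,0,0.12,0.0854],[0,0,0,0.12,0.0854],[0,0,0,0.12,0.0854],[0,0,0,0.12,0.0854],[0,0,0,0,0.0854]]]'
python3 - <<'E'
from h import *
o=r.get_obs();m=R.from_quat(o["eef_rot"]).as_matrix();print(np.arctan2(m[1,0],m[0,0]),m[:,1],tool(o,[501.9,-4.1,65.5]),o["q"])
im=imaging.read_camera("wrist");cv2.imwrite("pics/w1.png",im)
print(proj("wrist",[[501.9,-4.1,65.5],[495.8,-59.4,43]],o))
E
```

```text
time: 1.77
tool_pos: [504.9, -22.5, 231.3]
eef_rot: [-0.581, -0.398, 0.406, 0.583]
wrist_force: [1.2, 0.4, 0.0]
width: 85.4
time: 2.77
tool_pos: [504.1, -30.2, 225.3]
eef_rot: [0.706, -0.067, 0.052, -0.703]
wrist_force: [0.9, -0.2, 0.5]
width: 85.9
-0.16828475159056286 [-0.0207992  -0.00204009 -0.99978159] [ -3.30492235 159.76357169  26.20652318] [-0.2902023   0.05121224  1.77956956 -0.00814104  1.33016607 -0.1199563 ]
[[250.97971348 149.7483869 ]
 [255.09053175 200.47936403]]
```

View pics/w1.png

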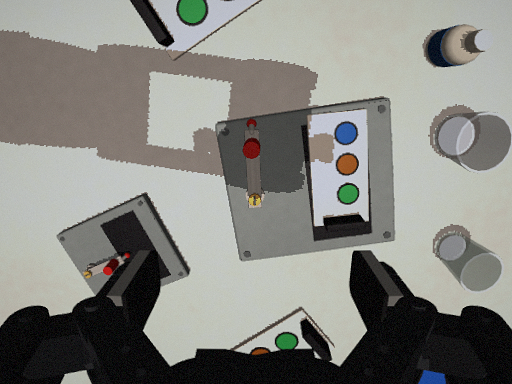

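The wrist view agrees with the estimate: knob at (251,149) and screw at (255,201), against predictions of (251,150) and (255,200). I'll descend above the knob.

```bash
python3 -m creep '[[[-0.0005,0,0.004,-0.02,0.045],[-0.0005,0.01,0.004,-0.02,0.045],[-0.0005,0.02,0.004,-0.02,0.045],[0,0.02,0.004,0,0.045],[0,0.02,0.004,0,0.045],[0,0.02,0.004,0,0.045],[0,0.02,0.002,0,0.045],[0,0.01,0,0,0.045],[0,0,0,0,0.045]]]'
python3 - <<'E'
from h import *
o=r.get_obs();m=R.from_quat(o["eef_rot"]).as_matrix();print(np.arctan2(m[1,0],m[0,0]),m[:,1],tool(o,[501.9,-4.1,44]))
E
```

```text
time: 3.57
tool_pos: [502.1, -0.4, 97.1]
eef_rot: [0.708, -0.03, 0.016, -0.706]
wrist_force: [-1.5, 0.1, -0.5]
width: 44.8
-0.06413530771022591 [-0.01965081 -0.00191954 -0.99980506] [ 1.12072328 53.06220507 -3.55867264]
```

```bash
python3 -m creep '[[[0.0005,0.01,-0.0015,0.02,0.045],[0.0005,0.012,-0.001,0.02,0.045],[0,0.012,-0.001,0,0.045],[0,0.01,0,0,0.045],[0,0.006,0,0,0.045],[0,0.003,0,0,0.045],[0,0,0,0,0.045]]]'
python3 - <<'E'
from h import *
o=r.get_obs();m=R.from_quat(o["eef_rot"]).as_matrix();print(np.arctan2(m[1,0],m[0,0]),tool(o,[501.9,-4.1,44]))
im=imaging.read_camera("wrist");cv2.imwrite("pics/w2.png",im)
E
```

```text
time: 4.15
tool_pos: [504.8, -5.3, 43.2]
eef_rot: [0.708, -0.042, 0.032, -0.705]
wrist_force: [0.8, -1.0, -0.3]
width: 45.1
-0.10403132317920051 [-3.04111856 -0.78397004  0.83729576]
```

View pics/w2.png

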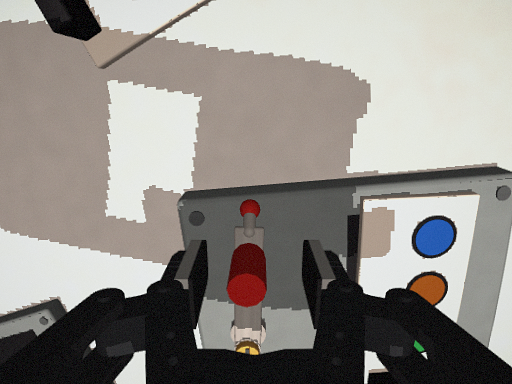

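The knob is about 3 mm left of the jaw centre (248 against 255), which matches the numbers. I'll shift by that and close.

```bash
python3 -m creep '[[[-0.003,0,0.0008,0,0.045],[0,0,0,0,0.03],[0,0,0,0,0.01],[0,0,0,0,0.01],[0,0,0,0,0.01],[0,0,0,0,0.01],[0,0,0,0,0.01]]]' 80
python3 - <<'E'
from h import *
o=r.get_obs();print(o["wrist_force"],o["width"],o["tool_pos"])
E
```

```text
time: 4.78
tool_pos: [503.0, -4.3, 45.6]
eef_rot: [0.708, -0.04, 0.033, -0.704]
wrist_force: [0.6, 0.5, -2.8]
width: 13.6
[ 0.6063088   0.501845   -2.84835947] 13.55155265043511 [503.01504279  -4.27034628  45.56177975]
```

```bash
python3 -m creep '[[[0,-0.002,-0.0004,0,0.005],[0,-0.002,-0.0005,0,0.005],[0,-0.002,-0.0006,0,0.005],[0,-0.002,-0.0006,0,0.005],[0,-0.002,-0.0007,0,0.005],[0,-0.002,-0.0008,0,0.005],[0,-0.002,-0.0008,0,0.005],[0,0,0,0,0.005]]]'
python3 - <<'E'
from h import *
im=imaging.read_camera("wrist");cv2.imwrite("pics/w3.png",im)
a=imaging.read_camera("scene")[160:260,190:320]
a=cv2.convertScaleAbs(cv2.resize(a,None,fx=4,fy=4,interpolation=cv2.INTER_CUBIC),alpha=1.5)
b=im[130:384,100:420]
c=np.zeros((400,520+280,3),np.uint8);c[:,:520]=a;c[:222,520:]=cv2.resize(b,(280,222));cv2.imwrite("pics/c3.png",c)
o=r.get_obs();print(o["wrist_force"],o["tool_pos"],o["width"])
E
```

```text
time: 5.45
tool_pos: [497.6, -5.8, 50.2]
eef_rot: [-0.705, 0.043, -0.03, 0.707]
wrist_force: [5.6, 0.2, -14.3]
width: 13.3
[ 4.27034570e+00 -1.64483728e-03 -1.62606267e+01] [497.5642795   -5.86537112  50.3411966 ] 13.577328335794679
```

View pics/c3.png

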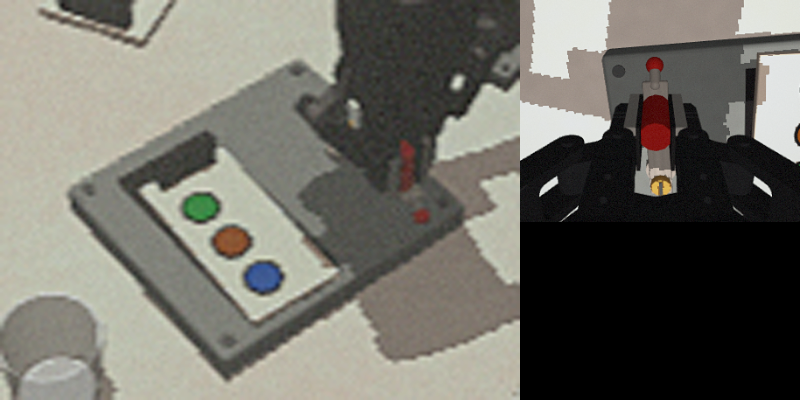

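The clip is held and carrying about 14–16 N, but it has only risen about 5 mm because each row falls short. I'll continue with larger rows.

```bash
python3 -m creep '[[[0.0005,-0.004,-0.0005,0,0.005],[0.0005,-0.004,-0.0005,0,0.005],[0.0005,-0.004,-0.0005,0,0.005],[0.0005,-0.004,-0.0005,0,0.005],[0,-0.003,0,0,0.005]]]' 100
python3 - <<'E'
from h import *
o=r.get_obs();print(o["wrist_force"],o["tool_pos"],o["width"])
E
```

```text
time: 5.97
tool_pos: [488.9, -12.3, 60.8]
eef_rot: [0.708, -0.051, 0.022, -0.704]
wrist_force: [2.7, -2.6, -26.9]
width: 12.9
[  2.70727995  -2.61041506 -26.90437686] [488.89930233 -12.26998351  60.79233092] 12.897615625883923
```

```bash
python3 -m creep '[[[0,0,0,0,0.005],[0,0,0,0,0.005]]]'; python3 - <<'E'
from h import *
o=r.get_obs();m=R.from_quat(o["eef_rot"]).as_matrix();print(np.arctan2(m[1,0],m[0,0]),m,o["wrist_force"],o["torque"],o["tool_pos"])
im=imaging.read_camera("wrist");
a=imaging.read_camera("scene")[160:240,230:320]
a=cv2.convertScaleAbs(cv2.resize(a,(450,400),interpolation=cv2.INTER_CUBIC),alpha=1.5)
b=im[130:384,130:380]
cv2.imwrite("pics/c4.png",np.hstack([a,cv2.resize(b,(350,400))]))
E
```

```text
time: 6.13
tool_pos: [487.4, -11.8, 59.6]
eef_rot: [0.707, -0.053, 0.021, -0.705]
wrist_force: [7.7, 2.3, -14.3]
width: 12.8
-0.10421836879249605 [[ 0.99359504 -0.04478356  0.10374645]
 [-0.1039274  -0.00172504  0.99458339]
 [-0.04436202 -0.99899522 -0.00636823]] [  7.65881078   2.31352737 -14.2570038 ] [ 0.43534378 -1.0527995   0.23775261] [487.39497337 -11.76923844  59.57566861]
```

View pics/c4.png

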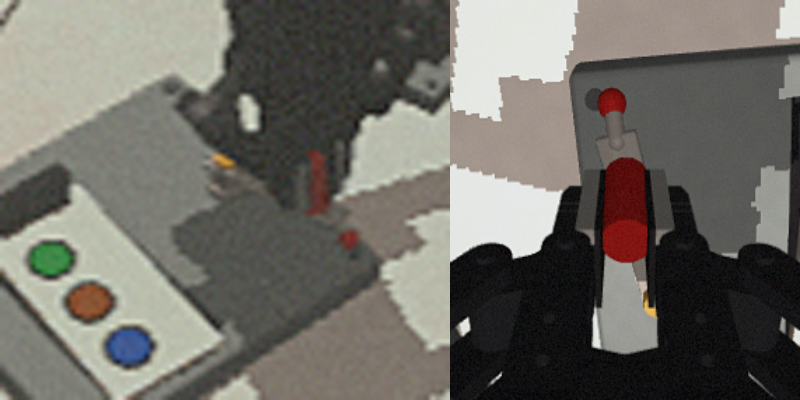

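The clip is clearly raised and in the grip, with the swivel drifted to about 1.72. I'll swing it clockwise about the screw and compensate the sag on the way.

```bash
cat > st.py <<'E'
from h import *
o=r.get_obs();m=R.from_quat(o["eef_rot"]).as_matrix();p=o["tool_pos"]-[495.8,-59.4,36]
print("jaw",np.arctan2(m[1,0],m[0,0]).round(3),"down",m[:,1].round(3),"F",o["wrist_force"].round(1),"P",o["tool_pos"].round(1),"r",np.hypot(*p[:2]).round(1),"sw",np.arctan2(p[1],p[0]).round(3),"w",o["width"].round(1),"t",o["time"],"q6",o["q"][5].round(2))
E
python3 -m creep '[[[0.005,-0.001,0.0005,0,0.005],[0.006,-0.001,0,0,0.005],[0.006,-0.001,0,0.05,0.005],[0.006,-0.001,0,0.1,0.005],[0.006,-0.001,0,0.1,0.005]]]'; python3 st.py
```

```text
time: 6.65
tool_pos: [501.8, -11.6, 59.2]
eef_rot: [0.698, -0.156, 0.098, -0.692]
wrist_force: [-1.8, 3.5, -13.2]
width: 13.1Traceback (most recent call last):
  File "st.py", line 3, in <module>
    print("jaw",np.arctan2(m[1,0],m[0,0]).round(3),"down",m[:,1].round(3),"F",o["wrist_force"].round(1),"P",o["tool_pos"].round(1),"r",np.hypot(*p[:2]).round(1),"sw",np.arctan2(p[1],p[0]).round(3),"w",o["width"].round(1),"t",o["time"],"q6",o["q"][5].round(2))
                                                                                                                                                                                                         ^^^^^^^^^^^^^^^^
AttributeError: 'float' object has no attribute 'round'
```

```bash
sed -i 's/o\["width"\].round(1)/o["width"]/' st.py; python3 -m creep '[[[0.008,-0.001,0,0.06,0.005],[0.008,-0.001,0,0.06,0.005],[0.008,-0.001,0,0.08,0.005],[0.008,-0.001,-0.0005,0.1,0.005],[0.008,-0.001,-0.0005,0.1,0.005]]]'; python3 st.py
```

```text
time: 7.07
tool_pos: [523.1, -19.3, 57.7]
eef_rot: [0.659, -0.313, 0.229, -0.645]
wrist_force: [-4.3, 10.9, -9.3]
width: 12.9
jaw -0.79 down [-0.117  0.028 -0.993] F [-4.3 10.9 -9.3] P [523.1 -19.3  57.7] r 48.5 sw 0.973 w 12.883204658425536 t 7.0667 q6 0.53
```

```bash
python3 -m creep '[[[0.007,-0.003,-0.001,0.02,0.005],[0.007,-0.003,-0.001,0.04,0.005],[0.004,-0.003,-0.001,0.06,0.005],[0,-0.001,0,0,0.005]]]'; python3 st.py; python3 - <<'E'
from h import *
im=imaging.read_camera("wrist");
a=imaging.read_camera("scene")[160:240,220:310]
a=cv2.convertScaleAbs(cv2.resize(a,(450,400),interpolation=cv2.INTER_CUBIC),alpha=1.5)
b=im[130:384,130:380]
cv2.imwrite("pics/c5.png",np.hstack([a,cv2.resize(b,(350,400))]))
E
```

```text
time: 7.4
tool_pos: [528.9, -25.4, 61.8]
eef_rot: [0.639, -0.362, 0.264, -0.625]
wrist_force: [2.0, -2.9, -22.0]
width: 12.7
jaw -0.925 down [-0.133  0.044 -0.99 ] F [  2.   -2.9 -22. ] P [528.9 -25.4  61.8] r 47.5 sw 0.799 w 12.70656295815905 t 7.4 q6 0.64
```

View pics/c5.png

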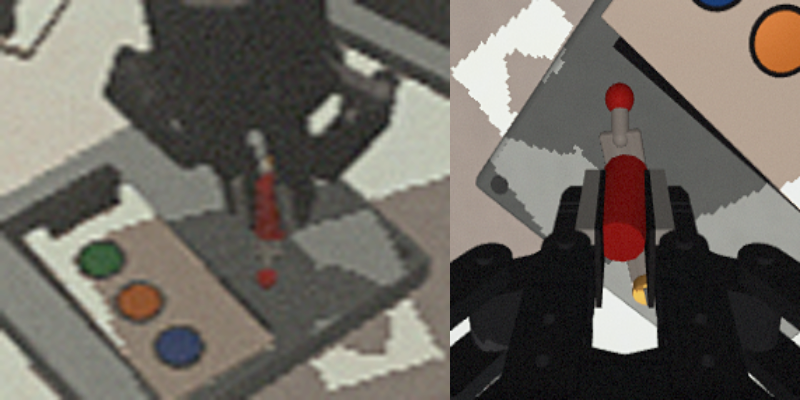

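```bash
python3 - <<'E'
from h import *
for th in (.1,.2,.3,.4):
  out=[]
  for sw in (.7,.8,.9):
    rr=75*np.cos(th)+10*np.sin(th);z=36+75*np.sin(th)-10*np.cos(th)
    P=[495.8+rr*np.cos(sw),-59.4+rr*np.sin(sw),z]
    out.append(np.r_[proj("scene",P)[0],proj("wrist",P)[0]].round(1))
  print(th,*out)
print("seen scene",[220+266/5,160+278/5],"wrist",[130+(620-450)*250/350,130+100*254/400])
E
```

```text
0.1 [270.3 217.7 268.4 184.5] [273.5 218.1 253.6 185.4] [276.8 218.2 239.2 187.6]
0.2 [270.3 215.6 267.3 190.1] [273.6 216.  251.8 190.9] [276.9 216.  236.8 193.2]
0.3 [270.4 213.2 266.1 197.7] [273.7 213.6 250.1 198.5] [277.  213.7 234.7 200.8]
0.4 [270.6 210.6 264.8 207.3] [273.8 211.  248.6 208.1] [277.  211.1 232.9 210.3]
seen scene [273.2, 215.6] wrist [251.42857142857144, 193.5]
```

The toe fits swivel ≈ 0.79 and tilt ≈ 0.22, which is about 12 mm above the plate's top. I'll swing on.

```bash
python3 -m creep '[[[0.008,-0.0012,-0.0005,0.05,0.005],[0.008,-0.0012,-0.0005,0.08,0.005],[0.008,-0.0012,-0.0005,0.1,0.005],[0.008,-0.0012,-0.0005,0.1,0.005],[0.008,-0.0012,-0.0005,0.1,0.005]]]'; python3 st.py;
```

```text
time: 7.92
tool_pos: [541.1, -46.6, 61.3]
eef_rot: [0.562, -0.498, 0.387, -0.535]
wrist_force: [-2.0, -0.5, -20.1]
width: 12.7
jaw -1.364 down [-0.145  0.07  -0.987] F [ -2.   -0.5 -20.1] P [541.1 -46.6  61.3] r 47.0 sw 0.275 w 12.744202071170276 t 7.9167 q6 1.03
```

```bash
python3 -m creep '[[[0.007,-0.0012,-0.0005,0.03,0.005],[0.007,-0.0012,-0.0005,0.06,0.005],[0.005,-0.0012,0,0.06,0.005],[0.001,-0.001,0,0.03,0.005]]]'; python3 st.py; python3 - <<'E'
from h import *
im=imaging.read_camera("wrist");
a=imaging.read_camera("scene")[160:260,200:312]
a=cv2.convertScaleAbs(cv2.resize(a,(448,400),interpolation=cv2.INTER_CUBIC),alpha=1.5)
b=im[130:384,130:380]
cv2.imwrite("pics/c6.png",np.hstack([a,cv2.resize(b,(350,400))]))
for th in (.1,.2,.3):
  out=[]
  for sw in (-.1,0,.1):
    rr=75*np.cos(th)+10*np.sin(th);z=36+75*np.sin(th)-10*np.cos(th)
    P=[495.8+rr*np.cos(sw),-59.4+rr*np.sin(sw),z]
    p=np.r_[(proj("scene",P)[0]-[200,160])*4,(proj("wrist",P)[0]-130)*[1.4,400/254]+[448,0]]
    out.append(p.round(0))
  print(th,*out)
E
```

```text
time: 8.25
tool_pos: [542.1, -60.0, 62.2]
eef_rot: [-0.521, 0.55, -0.433, 0.488]
wrist_force: [2.0, 4.7, -22.6]
width: 12.7
jaw -1.552 down [-0.15   0.082 -0.985] F [  2.    4.7 -22.6] P [542.1 -60.   62.2] r 46.3 sw -0.013 w 12.744960511657998 t 8.25 q6 1.19
0.1 [198. 188. 653.  81.] [205. 196. 631.  79.] [213. 203. 610.  78.]
0.2 [197. 179. 652.  91.] [205. 187. 630.  89.] [213. 195. 608.  89.]
0.3 [198. 170. 651. 105.] [206. 178. 628. 102.] [214. 185. 605. 102.]
```

View pics/c6.png

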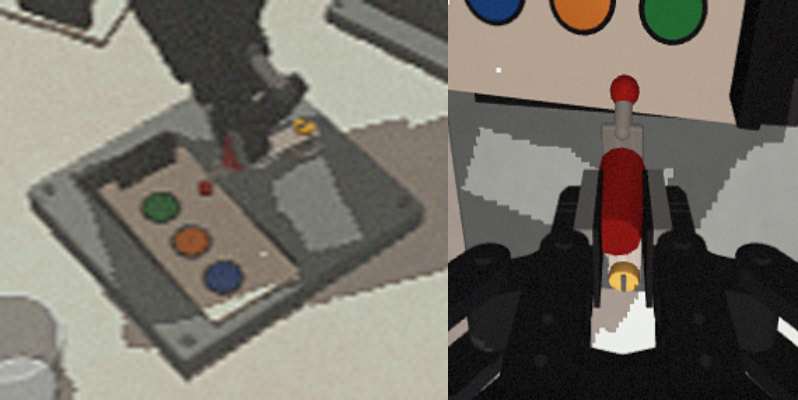

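The toe fits swivel ≈ 0.02 and tilt ≈ 0.2, directly over the plate. I'll let it down in small steps and watch the pull fade.

```bash
python3 -m creep '[[[0.0001,0.001,0.0006,0,0.005],[0.0001,0.001,0.0006,0,0.005],[0.0001,0.001,0.0006,0,0.005]]]'; python3 st.py; python3 -m creep '[[[0.0001,0.001,0.0006,0,0.005],[0.0001,0.001,0.0006,0,0.005]]]'; python3 st.py
```

```text
time: 8.6
tool_pos: [543.6, -59.1, 59.6]
eef_rot: [-0.522, 0.549, -0.431, 0.49]
wrist_force: [-1.2, 4.3, -8.8]
width: 12.8
jaw -1.545 down [-0.151  0.082 -0.985] F [-1.2  4.3 -8.8] P [543.6 -59.1  59.6] r 47.8 sw 0.006 w 12.818274246628341 t 8.6 q6 1.18
time: 8.77
tool_pos: [544.1, -59.0, 58.7]
eef_rot: [-0.523, 0.549, -0.43, 0.49]
wrist_force: [-3.7, 4.7, -5.5]
width: 12.6
jaw -1.543 down [-0.153  0.082 -0.985] F [-3.7  4.7 -5.5] P [544.1 -59.   58.7] r 48.3 sw 0.009 w 12.610432177937412 t 8.7667 q6 1.18
```

```bash
python3 -m creep '[[[0.0001,0.001,0.0006,0,0.005],[0.0001,0.001,0.0006,0,0.005]]]'; python3 st.py; python3 -m creep '[[[0.0001,0.001,0.0006,0,0.005],[0.0001,0.001,0.0006,0,0.005]]]'; python3 st.py
```

```text
time: 8.93
tool_pos: [544.4, -58.9, 58.1]
eef_rot: [-0.524, 0.549, -0.429, 0.489]
wrist_force: [-3.8, 4.0, -3.3]
width: 12.6
jaw -1.543 down [-0.155  0.082 -0.984] F [-3.8  4.  -3.3] P [544.4 -58.9  58.1] r 48.6 sw 0.011 w 12.604231707957169 t 8.9333 q6 1.18
time: 9.1
tool_pos: [544.5, -58.8, 57.7]
eef_rot: [-0.525, 0.55, -0.428, 0.489]
wrist_force: [-4.2, 4.5, -2.6]
width: 12.7
jaw -1.542 down [-0.158  0.082 -0.984] F [-4.2  4.5 -2.6] P [544.5 -58.8  57.7] r 48.7 sw 0.012 w 12.71699763396809 t 9.1 q6 1.18
```

```bash
cat > toe.py <<'E'
# automatic red toe fit: nearest red blob to expected toe in wrist view
from h import *
from scipy.optimize import least_squares
def toe():
    o=r.get_obs();im=imaging.read_camera("wrist").astype(int)
    m=((im[...,2]>90)&(im[...,1]<60)&(im[...,0]<60)).astype(np.uint8)
    n,l,s,c=cv2.connectedComponentsWithStats(m)
    P=lambda v:[495.8+(75*np.cos(v[1])+10*np.sin(v[1]))*np.cos(v[0]),-59.4+(75*np.cos(v[1])+10*np.sin(v[1]))*np.sin(v[0]),36+75*np.sin(v[1])-10*np.cos(v[1])]
    for i in range(1,n):
        if s[i,4]>60:
            f=least_squares(lambda v:proj("wrist",P(v),o)[0]-c[i],[0,.1])
            print(c[i].round(1),s[i,2:],"sw,th",f.x.round(3),"res",f.cost.round(2))
toe()
E
python3 toe.py
```

```text
[256.3 189.4] [ 20  17 256] sw,th [0.042 0.127] res 0.0
[253.3 260.1] [  30   67 1578] sw,th [0.011 0.686] res 0.0
```

```bash
python3 -m creep '[[[0.0002,0.002,0.0008,0,0.005],[0.0002,0.002,0.0008,0,0.005]]]'; python3 st.py; python3 -m creep '[[[0.0002,0.002,0.0008,0,0.005],[0.0002,0.002,0.0008,0,0.005]]]'; python3 st.py; python3 toe.py
```

```text
time: 9.32
tool_pos: [545.2, -58.7, 56.4]
eef_rot: [-0.525, 0.55, -0.427, 0.489]
wrist_force: [-4.4, 5.0, 3.0]
width: 12.8
jaw -1.541 down [-0.16   0.082 -0.984] F [-4.4  5.   3. ] P [545.2 -58.7  56.4] r 49.4 sw 0.014 w 12.786607888354766 t 9.3167 q6 1.18
time: 9.48
tool_pos: [545.4, -58.6, 55.8]
eef_rot: [-0.526, 0.551, -0.426, 0.488]
wrist_force: [-7.1, 4.6, 4.2]
width: 12.5
jaw -1.54 down [-0.164  0.083 -0.983] F [-7.1  4.6  4.2] P [545.4 -58.6  55.8] r 49.6 sw 0.015 w 12.53805677442587 t 9.4833 q6 1.18
[256.4 190.5] [ 20  18 252] sw,th [0.045 0.093] res 0.0
[253.1 261.6] [  31   67 1472] sw,th [0.013 0.666] res 0.0
```

```bash
python3 -m creep '[[[0,0,-0.0005,0,0.005],[0,0,-0.0005,0,0.005]]]' 60; python3 st.py; python3 -m creep '[[[0,0,0,0,0.005],[0,0,0,0,0.005]]]' 35; python3 st.py; python3 toe.py
```

```text
time: 9.7
tool_pos: [544.2, -58.8, 58.4]
eef_rot: [-0.527, 0.551, -0.425, 0.488]
wrist_force: [-2.5, 3.8, -8.5]
width: 12.8
jaw -1.54 down [-0.166  0.083 -0.983] F [-2.5  3.8 -8.5] P [544.2 -58.8  58.4] r 48.4 sw 0.013 w 12.781060192020421 t 9.7 q6 1.18
time: 9.87
tool_pos: [543.8, -58.8, 59.2]
eef_rot: [-0.527, 0.551, -0.425, 0.487]
wrist_force: [-2.4, 4.4, -11.5]
width: 12.7
jaw -1.539 down [-0.167  0.082 -0.983] F [ -2.4   4.4 -11.5] P [543.8 -58.8  59.2] r 48.0 sw 0.012 w 12.719778241527274 t 9.8667 q6 1.18
[256.1 188. ] [ 21  18 269] sw,th [0.045 0.15 ] res 0.0
[253.3 258.9] [  29   68 1640] sw,th [0.013 0.699] res 0.0
```

```bash
python3 -m creep '[[[0,0.002,0.0005,0,0.005],[0,0.002,0.0005,0,0.005],[0,0.002,0.0005,0,0.005]]]' 35; python3 st.py; python3 toe.py; python3 -m creep '[[[0,0.002,0.0005,0,0.005],[0,0.002,0.0005,0,0.005]]]' 35; python3 st.py; python3 toe.py
```

```text
time: 10.17
tool_pos: [545.4, -58.5, 55.8]
eef_rot: [-0.527, 0.551, -0.425, 0.488]
wrist_force: [-4.7, 4.6, 4.4]
width: 12.7
jaw -1.539 down [-0.166  0.082 -0.983] F [-4.7  4.6  4.4] P [545.4 -58.5  55.8] r 49.6 sw 0.019 w 12.704221687356975 t 10.1667 q6 1.18
[256.4 190.3] [ 20  17 254] sw,th [0.048 0.092] res 0.0
[253.1 261.4] [  29   67 1487] sw,th [0.017 0.665] res 0.0
time: 10.38
tool_pos: [547.7, -58.5, 54.2]
eef_rot: [-0.527, 0.55, -0.426, 0.488]
wrist_force: [-5.1, 5.5, 5.3]
width: 13.0
jaw -1.538 down [-0.163  0.081 -0.983] F [-5.1  5.5  5.3] P [547.7 -58.5  54.2] r 51.9 sw 0.018 w 13.018612173218656 t 10.3833 q6 1.18
[258.1 194.1] [ 20  17 240] sw,th [0.036 0.058] res 0.0
[253.9 266.2] [  30   66 1320] sw,th [0.01  0.652] res 0.0
```

```bash
python3 -m creep '[[[0,0.0006,0,0,0.005]]]' 25; python3 st.py; python3 toe.py; python3 -m creep '[[[0,0.001,0,0,0.005]]]' 20; python3 st.py; python3 toe.py; python3 - <<'E'
from h import *
im=imaging.read_camera("wrist")
cv2.imwrite("pics/c7.png",cv2.convertScaleAbs(cv2.resize(im[150:300,160:360],(800,600),interpolation=cv2.INTER_CUBIC),alpha=1.5))
E
```

```text
time: 10.52
tool_pos: [547.6, -58.5, 54.3]
eef_rot: [-0.527, 0.55, -0.426, 0.488]
wrist_force: [-5.0, 3.9, -2.1]
width: 12.9
jaw -1.538 down [-0.163  0.082 -0.983] F [-5.   3.9 -2.1] P [547.6 -58.5  54.3] r 51.8 sw 0.018 w 12.851932280442567 t 10.5167 q6 1.18
[258.4 193.9] [ 20  18 246] sw,th [0.035 0.056] res 0.0
[254.3 266. ] [  30   65 1330] sw,th [0.008 0.651] res 0.0
time: 10.65
tool_pos: [547.7, -58.5, 54.2]
eef_rot: [-0.527, 0.55, -0.426, 0.488]
wrist_force: [-4.4, 3.9, 2.3]
width: 12.4
jaw -1.538 down [-0.163  0.082 -0.983] F [-4.4  3.9  2.3] P [547.7 -58.5  54.2] r 51.9 sw 0.018 w 12.40310998264028 t 10.65 q6 1.18
[258.3 193.9] [ 20  18 245] sw,th [0.036 0.055] res 0.0
[254. 266.] [  30   66 1322] sw,th [0.01 0.65] res 0.0
```

View pics/c7.png

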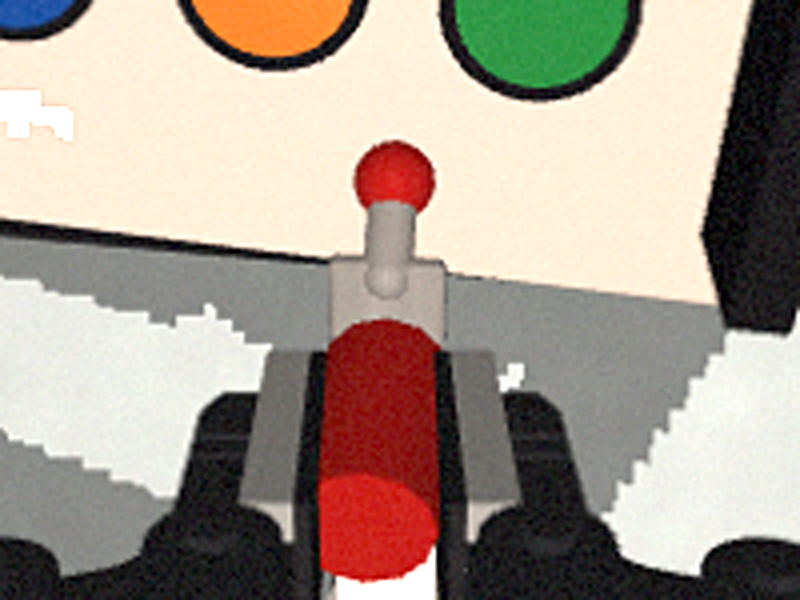

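The tilt holds at 0.056 with only 20 N of grip and almost no pull, so the toe is bearing on the plate well inside its edge. I'll release slowly.

```bash
python3 -m creep '[[[0,0.0006,0,0,0.015],[0,0.0004,0,0,0.018],[0,0.0003,0,0,0.021],[0,0,0,0,0.025],[0,0,0,0,0.03],[0,0,0,0,0.034],[0,0,0,0,0.034]]]'; python3 st.py; python3 toe.py
```

```text
time: 11.33
tool_pos: [554.6, -62.5, 58.7]
eef_rot: [-0.525, 0.545, -0.431, 0.491]
wrist_force: [-0.5, -0.0, 0.4]
width: 34.0
jaw -1.537 down [-0.149  0.076 -0.986] F [-0.5 -0.   0.4] P [554.6 -62.5  58.7] r 58.9 sw -0.053 w 34.01653213989884 t 11.3333 q6 1.18
[253.8 202.2] [ 19  17 221] sw,th [0.011 0.052] res 0.0
[247.  273.3] [  35   63 1204] sw,th [-0.006  0.661] res 0.0
```

```bash
python3 -m creep '[[[0,-0.008,-0.002,0,0.034],[0,-0.015,0,0,0.034],[0,-0.02,0,0,0.034],[0,-0.025,0,0,0.034],[0,-0.02,-0.005,0,0.0],[0,-0.01,-0.01,0,0.0],[0,0,0,0,0.0]]]'; python3 st.py; python3 - <<'E'
from h import *
o=r.get_obs();im=imaging.read_camera("wrist");im2=imaging.read_camera("top");cv2.imwrite("pics/w8.png",im);cv2.imwrite("pics/top8.png",im2)
import json;json.dump({k:list(map(float,o[k])) for k in("tool_pos","eef_rot")},open("o8.json","w"))
cv2.imwrite("pics/w8v.png",cv2.convertScaleAbs(cv2.resize(im,(768,576)),alpha=1.3))
E
```

```text
time: 11.97
tool_pos: [551.3, -71.1, 163.7]
eef_rot: [-0.526, 0.546, -0.43, 0.49]
wrist_force: [0.5, -0.1, -0.3]
width: 0.4
jaw -1.537 down [-0.152  0.077 -0.985] F [ 0.5 -0.1 -0.3] P [551.3 -71.1 163.7] r 56.7 sw -0.207 w 0.4434723234787586 t 11.9667 q6 1.17
```

View pics/w8v.png

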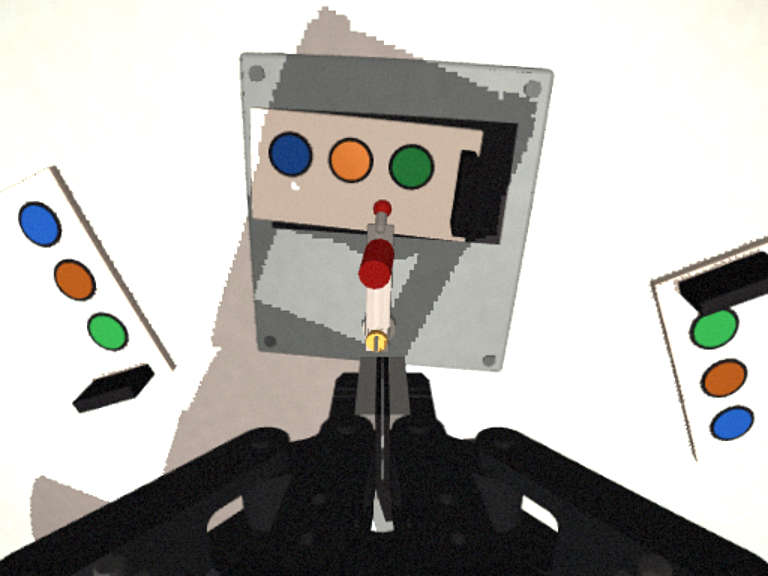

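```bash
python3 - <<'E'
from h import *
import json;o={k:np.array(v) for k,v in json.load(open("o8.json")).items()}
B=lambda l,z:back("wrist",(np.array(l,float)+.5)/1.5-.5,z,o)
s=B([(290,154),(351,160),(411,167),(252,109),(252,219)],26);print(s.round(1))
d=s[2]-s[0];a=np.arctan2(d[1],d[0]);print("plate y dir",a,"plate yaw",a+np.pi/2, "len",np.linalg.norm(d))
u=d/np.linalg.norm(d);e=(s[3]+s[4])/2;print("end",e,"centre",e+60*u,"fin",e+114*u,"width",np.linalg.norm(s[3]-s[4]))
S=B([(241,54),(552,70),(501,371),(259,351)],20);print(S.round(1))
fin=e+114*u;q=fin+u*4
print("tool coords of fin outer base",tool(o,[q[0],q[1],38]))
m=R.from_quat(o["eef_rot"]).as_matrix();print(m.round(3))
for z in(26,48):print(((proj("wrist",[fin+u*4+20*np.array([-u[1],u[0],0])+[0,0,z-26],fin-u*4+20*np.array([-u[1],u[0],0])+[0,0,z-26],fin-u*4-20*np.array([-u[1],u[0],0])+[0,0,z-26]],o))*1.5).round(0).tolist())
E
```

```text
[[596.5  -8.8  26. ]
 [594.8 -41.3  26. ]
 [592.7 -72.8  26. ]
 [618.9  10.4  26. ]
 [559.5  14.6  26. ]]
plate y dir -1.6311195186043859 plate yaw -0.06032319180948931 len 64.09153161290547
end [589.20209461  12.47002938  26.        ] centre [585.5848978 -47.4208371  26.       ] fin [ 582.32942066 -101.32261693   26.        ] width 59.47874631962341
[[ 645.3   16.5   20. ]
 [ 643.3 -139.2   20. ]
 [ 466.2 -137.3   20. ]
 [ 467.9   19.4   20. ]]
tool coords of fin outer base [ 45.53427351 116.56907252  47.48136751]
[[ 0.034 -0.152  0.988]
 [-0.996  0.077  0.046]
 [-0.083 -0.985 -0.148]]
[[478.0, 152.0], [462.0, 150.0], [451.0, 224.0]]
[[482.0, 160.0], [465.0, 158.0], [453.0, 238.0]]
```

Plate, fin and stage agree with the picture: the predicted inner fin edge at (462,151) to (452,230) matches what I see. The fin's outer face is near (582,−105). I'll move to its outer side with closed fingers.

```bash
python3 -m creep '[[[0.014,0,0.007,0,0],[0.014,0,0.007,0,0],[0.014,0.004,0.007,0,0],[0.014,0.01,0.007,0,0],[0.014,0.015,0.007,0,0],[0.008,0.015,0.004,0,0],[0,0.01,0,0,0],[0,0,0,0,0]]]'; python3 st.py; python3 - <<'E'
from h import *
print(tool(r.get_obs(),[583.5,-142,44]).round(1))
E
```

```text
time: 12.73
tool_pos: [583.9, -145.7, 84.3]
eef_rot: [-0.527, 0.549, -0.426, 0.489]
wrist_force: [-0.9, -0.2, 0.3]
width: 0.0
jaw -1.538 down [-0.162  0.082 -0.983] F [-0.9 -0.2  0.3] P [ 583.9 -145.7   84.3] r 123.3 sw -0.775 w 0.04242419261534749 t 12.7333 q6 1.08
[-0.1 40.   6.1]
```

```bash
python3 -m creep '[[[0,0.008,0.001,0,0],[0,0.012,0.002,0,0],[0,0.01,0.002,0,0],[0,0.006,0.001,0,0],[0,0.003,0,0,0],[0,0,0,0,0],[0,0,0,0,0],[0,0,0,0,0]]]'; python3 st.py; python3 - <<'E'
from h import *
im=imaging.read_camera("wrist")
cv2.imwrite("pics/w9.png",cv2.convertScaleAbs(cv2.resize(im[84:384,56:456],(800,600),interpolation=cv2.INTER_CUBIC),alpha=1.5))
E
```

```text
time: 13.4
tool_pos: [582.7, -139.1, 40.6]
eef_rot: [-0.527, 0.55, -0.425, 0.489]
wrist_force: [0.1, -0.1, -0.3]
width: -0.1
jaw -1.535 down [-0.164  0.083 -0.983] F [ 0.1 -0.1 -0.3] P [ 582.7 -139.1   40.6] r 117.9 sw -0.742 w -0.12093179359284997 t 13.4 q6 1.09
```

View pics/w9.png

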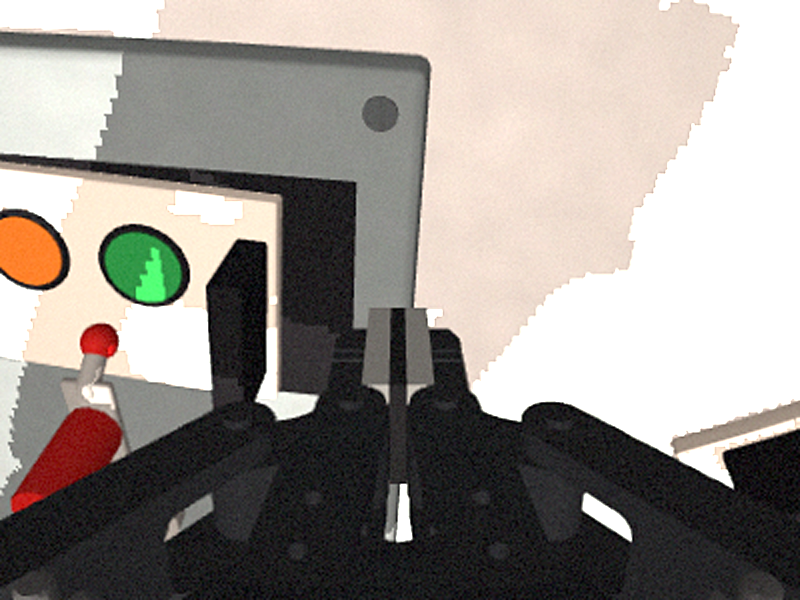

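The fin's outer face is at x ≈ 262 in the crop and the finger's back at ≈ 335, a gap of roughly 17–19 mm. I'll approach, then feel for it in small steps.

```bash
python3 -m creep '[[[-0.003,0,0,0,0],[-0.003,0,0,0,0],[-0.003,0,0,0,0],[-0.003,0,0,0,0],[0,0,0,0,0],[0,0,0,0,0]]]'; python3 st.py; python3 -m creep '[[[-0.001,0,0,0,0],[0,0,0,0,0]]]'; python3 st.py
```

```text
time: 13.95
tool_pos: [583.9, -126.4, 44.4]
eef_rot: [-0.527, 0.548, -0.426, 0.49]
wrist_force: [-0.7, -0.5, -0.4]
width: 0.3
jaw -1.535 down [-0.16   0.081 -0.984] F [-0.7 -0.5 -0.4] P [ 583.9 -126.4   44.4] r 110.7 sw -0.65 w 0.307642016435487 t 13.95 q6 1.11
time: 14.12
tool_pos: [583.9, -125.2, 44.6]
eef_rot: [-0.527, 0.548, -0.426, 0.49]
wrist_force: [-0.1, -0.1, -0.1]
width: 0.1
jaw -1.535 down [-0.16   0.081 -0.984] F [-0.1 -0.1 -0.1] P [ 583.9 -125.2   44.6] r 110.0 sw -0.641 w 0.14326459830771826 t 14.1167 q6 1.11
```

```bash
for i in 1; do python3 -m creep '[[[-0.0008,0.0003,0,0,0],[0,0,0,0,0]]]' |egrep "pos|force"; python3 -m creep '[[[-0.0008,0.0003,0,0,0],[0,0,0,0,0]]]' |egrep "pos|force"; python3 -m creep '[[[-0.0006,0.0003,0,0,0],[0,0,0,0,0]]]' |egrep "pos|force"; done
```

```text
tool_pos: [583.8, -124.4, 44.3]
wrist_force: [0.6, 0.6, -0.7]
tool_pos: [583.7, -123.6, 43.9]
wrist_force: [-0.5, -0.7, -0.3]
tool_pos: [583.6, -123.0, 43.6]
wrist_force: [0.1, 0.9, -0.1]
```

```bash
python3 -m creep '[[[-0.0006,0.0003,0,0,0],[0,0,0,0,0]]]' |egrep "pos|force"; python3 -m creep '[[[-0.0005,0.0003,0,0,0],[0,0,0,0,0]]]' |egrep "pos|force"
```

```text
tool_pos: [583.4, -122.4, 43.3]
wrist_force: [0.3, 0.1, 0.1]
tool_pos: [583.4, -121.9, 43.0]
wrist_force: [1.5, 0.7, -0.6]
```

```bash
python3 -m creep '[[[-0.0006,0.0001,0,0,0],[0,0,0,0,0]]]' |egrep "pos|force"; python3 -m creep '[[[-0.0005,0.0001,0,0,0],[0,0,0,0,0]]]' |egrep "pos|force"
```

```text
tool_pos: [583.3, -121.2, 42.9]
wrist_force: [-0.7, 0.6, 0.7]
tool_pos: [583.3, -120.6, 42.9]
wrist_force: [0.2, 1.1, 0.5]
```

```bash
python3 -m creep '[[[-0.0005,0.0001,0,0,0],[0,0,0,0,0]]]' |egrep "pos|force"; python3 -m creep '[[[-0.0005,0.0001,0,0,0],[0,0,0,0,0]]]' |egrep "pos|force"
```

```text
tool_pos: [583.3, -120.0, 42.8]
wrist_force: [-0.3, 1.0, -0.2]
tool_pos: [583.2, -119.5, 42.8]
wrist_force: [0.4, -1.3, -0.1]
```

```bash
python3 -m creep '[[[-0.0003,0.0001,0,0,0]]]' |egrep "pos|force"; python3 -m creep '[[[0,0,0,0,0]]]' |egrep "pos|force"
```

```text
tool_pos: [583.2, -119.2, 42.7]
wrist_force: [0.3, -1.5, -0.1]
tool_pos: [583.2, -119.1, 42.7]
wrist_force: [-0.0, -0.0, 0.2]
```

```bash
python3 -m creep '[[[-0.0003,0.0001,0,0,0]]]' |egrep "pos|force"; python3 -m creep '[[[0,0,0,0,0]]]' |egrep "pos|force"; python3 -m creep '[[[-0.0003,0.0001,0,0,0]]]' |egrep "pos|force"; python3 -m creep '[[[0,0,0,0,0]]]' |egrep "force"
```

```text
tool_pos: [583.2, -118.9, 42.6]
wrist_force: [0.7, -0.9, -0.2]
tool_pos: [583.2, -118.8, 42.6]
wrist_force: [0.8, 0.2, -0.5]
tool_pos: [583.2, -118.6, 42.6]
wrist_force: [0.3, -1.1, -0.3]
wrist_force: [-0.5, -0.8, 0.8]
```

```bash
python3 -m creep '[[[-0.0003,0.0001,0,0,0]]]' |egrep "pos|force"; python3 -m creep '[[[0,0,0,0,0]]]' |egrep "pos|force"; python3 -m creep '[[[-0.0003,0.0001,0,0,0]]]' |egrep "pos|force"; python3 -m creep '[[[0,0,0,0,0]]]' |egrep "pos|force"
```

```text
tool_pos: [583.3, -118.6, 42.7]
wrist_force: [-0.9, -2.1, 0.8]
tool_pos: [583.3, -118.7, 42.7]
wrist_force: [-0.3, -0.3, -0.4]
tool_pos: [583.2, -118.6, 42.6]
wrist_force: [-0.1, -0.3, 0.1]
tool_pos: [583.3, -118.7, 42.7]
wrist_force: [-0.8, -0.4, -0.3]
```

The tool has stopped advancing at y ≈ −118.6, so it is in contact. Now I'll firm up the push a little at a time.

```bash
python3 -m creep '[[[-0.0004,0,0,0,0]]]' |egrep "pos|force"; python3 -m creep '[[[-0.0004,0,0,0,0]]]' |egrep "pos|force"; python3 -m creep '[[[-0.0004,0,0,0,0]]]' |egrep "pos|force"
```

```text
tool_pos: [583.2, -118.5, 42.7]
wrist_force: [-0.7, -2.2, -0.2]
tool_pos: [583.3, -118.4, 42.8]
wrist_force: [-0.2, -3.0, -1.3]
tool_pos: [583.3, -118.4, 42.8]
wrist_force: [-0.4, -3.5, -0.5]
```

The push reached about 2–3.5 N (noise ±0.7 N) with only about 0.2 mm of give, so the clip resists. I'll back off now.

```bash
python3 -m creep '[[[0.001,0,0,0,0],[0.004,0,0,0,0],[0.008,0,0,0,0],[0.008,-0.005,0,0,0],[0.002,-0.015,0,0,0],[0,-0.02,0,0,0],[0,-0.03,0,0,0],[0,-0.03,0,0,0.03],[0,-0.02,0,0,0.04],[0,0,0,0,0.04]]]' ; python3 st.py; python3 - <<'E'
from h import *
o=r.get_obs();im=imaging.read_camera("wrist");cv2.imwrite("pics/w10.png",im)
import json;json.dump({k:list(map(float,o[k])) for k in("tool_pos","eef_rot")},open("o10.json","w"))
t=imaging.read_camera("top");t0=cv2.imread("pics/top8.png")
# plate motion in the top view by colour sample centroids
for nm,f in (("before",t0),("after",t)):
    p=f.astype(int);out=[]
    for k,(a,b) in {"blue":(0,2),"green":(1,2)}.items():
        m=np.zeros(p.shape[:2],np.uint8);mm=(p[...,a]-p[...,b]>25)&(p[...,a]-p[...,1 if a==0 else 0]>15)
        m[180:205,225:268]=mm[180:205,225:268];ys,xs=np.nonzero(m);out.append((k,len(xs),xs.mean().round(2) if len(xs) else None,ys.mean().round(2) if len(ys) else None))
    print(nm,out)
print("knob in tool",tool(o,[550.8,-60,46]).round(1))
E
python3 toe.py
```

```text
time: 17.53
tool_pos: [602.2, -155.7, 162.1]
eef_rot: [-0.527, 0.551, -0.425, 0.489]
wrist_force: [0.5, -0.1, 1.1]
width: 36.0
jaw -1.538 down [-0.165  0.085 -0.983] F [ 0.5 -0.1  1.1] P [ 602.2 -155.7  162.1] r 143.5 sw -0.736 w 36.02698042224404 t 17.5333 q6 1.08
before [('blue', 0, None, None), ('green', 0, None, None)]
after [('blue', 33, np.float64(232.64), np.float64(191.76)), ('green', 20, np.float64(253.9), np.float64(192.85))]
knob in tool [-86.4 130.7 -27.4]
[157.9 186.7] [11  9 72] sw,th [0.011 0.053] res 0.0
[144.4 231.7] [ 18  16 228] sw,th [-0.083  0.745] res 0.0
```

```bash
python3 -m creep '[[[-0.0145,0,-0.005,0,0.04],[-0.0145,0,-0.005,0,0.04],[-0.0145,0.005,-0.005,0,0.04],[-0.0145,0.01,-0.005,0,0.04],[-0.0145,0.015,-0.005,0,0.04],[-0.014,0.015,-0.004,0,0.04],[0,0.01,0,0,0.04],[0,0,0,0,0.04]]]' ; python3 st.py; python3 - <<'E'
from h import *
o=r.get_obs();print(tool(o,[548,-58.7,48]).round(1))
# plate sample check in wrist view
im=imaging.read_camera("wrist");h=cv2.cvtColor(im,cv2.COLOR_BGR2HSV)
for k,lo,hi in(("blue",100,125),("orange",8,20),("green",50,80)):
    m=cv2.inRange(h,(lo,120,60),(hi,255,255));n,l,s,c=cv2.connectedComponentsWithStats(m)
    for i in range(1,n):
        if s[i,4]>150: print(k,s[i,4],back("wrist",c[i],26,o)[0].round(1))
h8=cv2.cvtColor(cv2.imread("pics/w8.png"),cv2.COLOR_BGR2HSV)
import json;o8={k:np.array(v) for k,v in json.load(open("o8.json")).items()}
for k,lo,hi in(("blue",100,125),("orange",8,20),("green",50,80)):
    m=cv2.inRange(h8,(lo,120,60),(hi,255,255));n,l,s,c=cv2.connectedComponentsWithStats(m)
    for i in range(1,n):
        if s[i,4]>150: print("before",k,s[i,4],back("wrist",c[i],26,o8)[0].round(1))
E
python3 toe.py
```

```text
time: 18.35
tool_pos: [546.3, -56.0, 102.7]
eef_rot: [-0.53, 0.56, -0.414, 0.484]
wrist_force: [-0.8, 0.4, -0.9]
width: 40.1
jaw -1.541 down [-0.192  0.096 -0.977] F [-0.8  0.4 -0.9] P [546.3 -56.  102.7] r 50.6 sw 0.067 w 40.11338852350373 t 18.35 q6 1.19
[ 8.4 52.8 11.9]
blue 854 [596.4  -8.8  26. ]
blue 182 [549.6 140.7  26. ]
orange 910 [594.7 -40.8  26. ]
orange 560 [516.1 133.1  26. ]
orange 182 [483.6 -58.9  26. ]
green 893 [592.8 -72.9  26. ]
green 500 [480.4 118.2  26. ]
before blue 503 [596.4  -8.8  26. ]
before blue 489 [549.9 151.6  26. ]
before blue 382 [ 439.8 -295.2   26. ]
before orange 539 [594.7 -40.8  26. ]
before orange 447 [513.5 136.4  26. ]
before orange 455 [ 474.9 -276.7   26. ]
before green 510 [592.9 -72.8  26. ]
before green 521 [ 509.6 -258.6   26. ]
before green 399 [477.  121.2  26. ]
[273.2 154.9] [ 15  14 153] sw,th [0.01  0.045] res 0.0
[268.7 209.2] [ 29  48 859] sw,th [-0.001  0.694] res 0.0
```

The plate has not moved: the sample positions are identical to within 0.1 mm. I'll descend on the knob again.

```bash
python3 -m creep '[[[0.003,0.002,0.004,0,0.04],[0.003,0.006,0.004,0,0.04],[0.0015,0.01,0.003,0,0.04],[0,0.01,0,0,0.04],[0,0.008,0,0,0.04],[0,0,0,0,0.04]]]' ; python3 st.py; python3 - <<'E'
from h import *
o=r.get_obs();print(tool(o,[548,-58.7,48]).round(1))
E
```

```text
time: 18.95
tool_pos: [556.5, -65.6, 64.9]
eef_rot: [-0.527, 0.558, -0.419, 0.485]
wrist_force: [-1.1, 0.6, -0.0]
width: 39.8
jaw -1.545 down [-0.183  0.093 -0.979] F [-1.1  0.6 -0. ] P [556.5 -65.6  64.9] r 61.0 sw -0.101 w 39.781019543865625 t 18.95 q6 1.18
[-5.4 18.7 -5. ]
```

```bash
python3 -m creep '[[[-0.002,0.002,-0.002,0,0.04],[-0.002,0.006,-0.002,0,0.04],[0,0.006,0,0,0.04],[0,0.001,0,0,0.04],[0,0,0,0,0.04]]]' ; python3 st.py; python3 - <<'E'
from h import *
o=r.get_obs();print(tool(o,[548,-58.7,48]).round(1))
E
```

```text
time: 19.37
tool_pos: [548.0, -59.5, 49.1]
eef_rot: [-0.527, 0.559, -0.418, 0.484]
wrist_force: [-0.6, -0.2, 0.5]
width: 39.8
jaw -1.545 down [-0.185  0.094 -0.978] F [-0.6 -0.2  0.5] P [548.  -59.5  49.1] r 52.2 sw -0.002 w 39.833744204933815 t 19.3667 q6 1.18
[-0.7  1.1  0.2]
```

```bash
python3 -m creep '[[[-0.0005,0.001,0,0,0.03],[0,0.0004,0,0,0.02],[0,0.0004,0,0,0.01],[0,0.0004,0,0,0.005],[0,0.0002,0,0,0.005],[0,0.0002,0,0,0.005]]]' 70 ; python3 st.py;python3 toe.py; python3 -m creep '[[[0,-0.003,-0.0015,0,0.005],[0,-0.003,-0.0015,0,0.005],[0,-0.003,-0.0015,0,0.005],[0,-0.003,-0.0015,0,0.005],[0,-0.003,-0.0015,0,0.005]]]' 90 ; python3 st.py; python3 toe.py
```

```text
time: 19.87
tool_pos: [548.0, -59.1, 48.1]
eef_rot: [-0.528, 0.558, -0.419, 0.484]
wrist_force: [-1.3, 1.1, 1.2]
width: 14.1
jaw -1.544 down [-0.184  0.091 -0.979] F [-1.3  1.1  1.2] P [548.  -59.1  48.1] r 52.2 sw 0.006 w 14.11084219598035 t 19.8667 q6 1.19
[259.5 200.2] [ 20  18 265] sw,th [0.014 0.056] res 0.0
[253.7 275.1] [  34   69 1524] sw,th [-0.009  0.631] res 0.0
time: 20.33
tool_pos: [542.1, -60.4, 56.6]
eef_rot: [-0.528, 0.558, -0.419, 0.484]
wrist_force: [6.7, -0.9, -23.8]
width: 13.5
jaw -1.544 down [-0.183  0.091 -0.979] F [  6.7  -0.9 -23.8] P [542.1 -60.4  56.6] r 46.3 sw -0.022 w 13.529034711818971 t 20.3333 q6 1.18
[258.1 189.7] [ 21  19 294] sw,th [0.006 0.182] res 0.0
[253.2 263.1] [  33   71 1849] sw,th [-0.021  0.71 ] res 0.0
```

Tilt is 0.18, so the toe is about 9 mm clear of the plate. I'll swing back anticlockwise.

```bash
python3 -m creep '[[[-0.004,-0.0025,0,0,0.005],[-0.007,-0.002,-0.0005,-0.03,0.005],[-0.008,-0.0015,-0.0005,-0.08,0.005],[-0.008,-0.0015,-0.0005,-0.1,0.005],[-0.008,-0.0015,-0.0005,-0.1,0.005]]]' ; python3 st.py; python3 toe.py
```

```text
time: 20.8
tool_pos: [533.4, -32.8, 62.6]
eef_rot: [0.592, -0.474, 0.33, -0.562]
wrist_force: [-1.5, -5.8, -25.1]
width: 12.9
jaw -1.227 down [-0.19   0.082 -0.978] F [ -1.5  -5.8 -25.1] P [533.4 -32.8  62.6] r 46.1 sw 0.616 w 12.884551739997828 t 20.8 q6 0.91
[244.2 192.7] [ 20  18 284] sw,th [0.618 0.268] res 0.0
[253.5 265.1] [  31   71 1909] sw,th [0.523 0.79 ] res 0.0
```

```bash
python3 -m creep '[[[-0.006,-0.001,-0.0005,-0.12,0.005],[-0.007,-0.001,-0.0005,-0.12,0.005],[-0.007,-0.001,-0.0005,-0.12,0.005],[-0.007,-0.001,-0.0005,-0.12,0.005],[-0.006,-0.001,-0.0005,-0.12,0.005]]]' ; python3 st.py; python3 toe.py
```

```text
time: 21.27
tool_pos: [509.7, -17.3, 66.5]
eef_rot: [-0.672, 0.281, -0.134, 0.673]
wrist_force: [2.0, -10.0, -28.1]
width: 13.4
jaw -0.605 down [-0.196  0.062 -0.979] F [  2.  -10.  -28.1] P [509.7 -17.3  66.5] r 44.3 sw 1.253 w 13.393769676333344 t 21.2667 q6 0.32
[242.5 193.5] [ 20  18 282] sw,th [ 1.627 -0.526] res 0.0
[252.9 265. ] [  30   71 1809] sw,th [-0.056 -1.984] res 0.0
```

```bash
python3 -m creep '[[[-0.006,0.001,0.0005,-0.1,0.005],[-0.006,0.001,0.0005,-0.1,0.005],[-0.004,0.001,0.0005,-0.1,0.005],[0,0.001,0.0005,-0.06,0.005]]]' ; python3 st.py
```

```text
time: 21.65
tool_pos: [495.8, -15.2, 66.6]
eef_rot: [-0.689, 0.149, -0.008, 0.709]
wrist_force: [-9.3, 0.1, 0.7]
width: 13.5
jaw -0.223 down [-0.194  0.05  -0.98 ] F [-9.3  0.1  0.7] P [495.8 -15.2  66.6] r 44.2 sw 1.572 w 13.486198580075857 t 21.65 q6 -0.04
```

```bash
python3 -m creep '[[[0.0004,0.0025,0.001,0,0.005],[0.0004,0.0025,0.001,0,0.005],[0.0004,0.0025,0.001,0,0.005],[0.0004,0.0025,0.001,0,0.005],[0.0004,0.0025,0.001,0,0.005]]]' 50 ; python3 st.py;  python3 -m creep '[[[0.0004,0.0025,0.001,0,0.005],[0.0004,0.0025,0.001,0,0.005],[0.0004,0.0025,0.001,0,0.005],[0.0004,0.0025,0.001,0,0.005],[0.0004,0.0025,0.001,0,0.005]]]' 35 ; python3 st.py; sed -i 's/\[0,.1\]/[1.5,.1]/' toe.py; python3 toe.py
```

```text
time: 22.07
tool_pos: [495.9, -11.6, 62.6]
eef_rot: [-0.689, 0.153, -0.01, 0.708]
wrist_force: [-5.9, 0.7, 2.7]
width: 13.5
jaw -0.232 down [-0.197  0.049 -0.979] F [-5.9  0.7  2.7] P [495.9 -11.6  62.6] r 47.8 sw 1.569 w 13.516368878488791 t 22.0667 q6 -0.03
time: 22.48
tool_pos: [496.1, -10.2, 60.3]
eef_rot: [-0.692, 0.158, -0.012, 0.704]
wrist_force: [-10.2, -2.6, 10.0]
width: 13.4
jaw -0.244 down [-0.202  0.042 -0.978] F [-10.2  -2.6  10. ] P [496.1 -10.2  60.3] r 49.2 sw 1.565 w 13.3815971826077 t 22.4833 q6 -0.01
[245.2 198.8] [ 20  17 256] sw,th [1.603 0.196] res 0.0
[251.5 268.8] [  30   68 1478] sw,th [1.466 0.799] res 0.0
```

```bash
python3 -m creep '[[[0.0003,0.0015,0.0005,0,0.005],[0.0003,0.0015,0.0005,0,0.005],[0.0003,0.002,0.0007,0,0.005],[0.0003,0.002,0.0007,0,0.005]]]' 22 ; python3 st.py; python3 toe.py; python3 -m creep '[[[0.0003,0.002,0.0007,0,0.005],[0.0003,0.002,0.0007,0,0.005],[0.0003,0.002,0.0007,0,0.005],[0.0003,0.002,0.0007,0,0.005]]]' 20 ; python3 st.py; python3 toe.py
```

```text
time: 22.87
tool_pos: [496.5, -10.6, 61.0]
eef_rot: [-0.694, 0.162, -0.015, 0.702]
wrist_force: [-6.5, -2.2, 4.4]
width: 13.6
jaw -0.254 down [-0.204  0.037 -0.978] F [-6.5 -2.2  4.4] P [496.5 -10.6  61. ] r 48.8 sw 1.556 w 13.565968541694373 t 22.8667 q6 0.01
[245.1 198. ] [ 20  18 260] sw,th [1.592 0.21 ] res 0.0
[251.7 268.4] [  30   68 1520] sw,th [1.456 0.805] res 0.0
time: 23.25
tool_pos: [497.0, -10.4, 60.5]
eef_rot: [-0.695, 0.166, -0.017, 0.699]
wrist_force: [-6.8, -2.0, 5.1]
width: 13.2
jaw -0.263 down [-0.206  0.033 -0.978] F [-6.8 -2.   5.1] P [497.  -10.4  60.5] r 49.0 sw 1.547 w 13.194854338766433 t 23.25 q6 0.02
[245.2 198.2] [ 20  18 263] sw,th [1.584 0.203] res 0.0
[251.5 268.2] [  30   69 1505] sw,th [1.448 0.795] res 0.0
```

```bash
python3 -m creep '[[[0.0004,0.004,0.001,0,0.005],[0.0004,0.004,0.001,0,0.005],[0.0004,0.004,0.001,0,0.005]]]' 20 ; python3 st.py; python3 toe.py; python3 -m creep '[[[0.0004,0.004,0.001,0,0.005],[0.0004,0.004,0.001,0,0.005],[0.0004,0.004,0.001,0,0.005]]]' 20 ; python3 st.py; python3 toe.py
```

```text
time: 23.55
tool_pos: [498.4, -6.8, 55.8]
eef_rot: [-0.695, 0.168, -0.021, 0.699]
wrist_force: [-9.6, -2.4, 9.9]
width: 13.3
jaw -0.27 down [-0.204  0.034 -0.978] F [-9.6 -2.4  9.9] P [498.4  -6.8  55.8] r 52.7 sw 1.521 w 13.27326556866339 t 23.55 q6 0.03
[248.1 202.8] [ 20  17 245] sw,th [1.564 0.102] res 0.0
[251.7 274.6] [  30   66 1195] sw,th [1.427 0.749] res 0.0
time: 23.85
tool_pos: [498.9, -5.8, 53.2]
eef_rot: [-0.696, 0.17, -0.022, 0.697]
wrist_force: [-12.4, -0.5, 21.6]
width: 13.3
jaw -0.278 down [-0.206  0.029 -0.978] F [-12.4  -0.5  21.6] P [498.9  -5.8  53.2] r 53.7 sw 1.514 w 13.345895493875325 t 23.85 q6 0.05
[249.1 204. ] [ 19  17 234] sw,th [1.558 0.049] res 0.0
[251.2 278.5] [ 30  65 915] sw,th [1.419 0.736] res 0.0
```

```bash
python3 -m creep '[[[0.0004,0.003,0.001,0,0.005],[0.0004,0.003,0.001,0,0.005]]]' 20 ; python3 st.py; python3 toe.py; python3 -m creep '[[[0.0003,0.002,0.0005,0,0.005],[0.0003,0.002,0.0005,0,0.005]]]' 20 ; python3 st.py; python3 toe.py
```

```text
time: 24.07
tool_pos: [499.3, -6.1, 53.9]
eef_rot: [0.698, -0.172, 0.024, -0.694]
wrist_force: [-11.2, -2.3, 14.6]
width: 13.2
jaw -0.284 down [-0.208  0.024 -0.978] F [-11.2  -2.3  14.6] P [499.3  -6.1  53.9] r 53.4 sw 1.506 w 13.187661310459614 t 24.0667 q6 0.06
[249.1 203.5] [ 19  17 234] sw,th [1.548 0.067] res 0.0
[251.6 276.8] [  30   65 1022] sw,th [1.411 0.733] res 0.0
time: 24.28
tool_pos: [499.7, -6.7, 55.3]
eef_rot: [0.699, -0.174, 0.025, -0.693]
wrist_force: [-8.9, -1.0, 6.9]
width: 13.1
jaw -0.289 down [-0.209  0.021 -0.978] F [-8.9 -1.   6.9] P [499.7  -6.7  55.3] r 52.8 sw 1.497 w 13.141267071190132 t 24.2833 q6 0.07
[249.  202.5] [ 19  18 244] sw,th [1.535 0.097] res 0.0
[251.9 274.3] [  30   66 1191] sw,th [1.404 0.736] res 0.0
```

```bash
python3 -m creep '[[[0.0004,0.0045,0.0005,0,0.005],[0.0004,0.0045,0.0005,0,0.005],[0.0004,0.0045,0.0005,0,0.005],[0.0004,0.0045,0.0005,0,0.005]]]' 20 ; python3 st.py; python3 toe.py
```

```text
time: 24.67
tool_pos: [500.1, -5.5, 51.8]
eef_rot: [0.7, -0.178, 0.029, -0.691]
wrist_force: [-13.2, 2.9, 25.6]
width: 13.4
jaw -0.301 down [-0.21   0.019 -0.978] F [-13.2   2.9  25.6] P [500.1  -5.5  51.8] r 54.1 sw 1.492 w 13.397865861311374 t 24.6667 q6 0.08
[249.6 204.2] [ 20  16 235] sw,th [1.535 0.025] res 0.0
[250.7 281.7] [ 30  62 792] sw,th [1.397 0.731] res 0.0
```

The tilt is about 0.02, so the clip is effectively fully down on its stop. Releasing now.

```bash
python3 -m creep '[[[0,0.003,0,0,0.016],[0,0.001,0,0,0.02],[0,0,0,0,0.03],[0,-0.002,0,0,0.04],[0,-0.008,0,0,0.045],[0,-0.015,0,0,0.045],[0,-0.025,0,0,0.045],[0,-0.03,0,0,0.045],[0,-0.03,0,0,0.045],[0,-0.02,0,0,0.045],[0,0,0,0,0.045],[0,0,0,0,0.045]]]' ; python3 st.py; python3 toe.py; python3 - <<'E'
from h import *
o=r.get_obs();im=imaging.read_camera("wrist");h=cv2.cvtColor(im,cv2.COLOR_BGR2HSV)
for k,lo,hi in(("blue",100,125),("orange",8,20),("green",50,80)):
    m=cv2.inRange(h,(lo,120,60),(hi,255,255));n,l,s,c=cv2.connectedComponentsWithStats(m)
    for i in range(1,n):
        if s[i,4]>150: print(k,s[i,4],back("wrist",c[i],26,o)[0].round(1))
t=imaging.read_camera("scene")[120:320,140:370]
cv2.imwrite("pics/end.png",np.hstack([cv2.resize(im,(400,400)),cv2.resize(t,(400,400))]))
E
```

```text
time: 25.72
tool_pos: [531.7, -7.8, 192.9]
eef_rot: [0.699, -0.18, 0.034, -0.691]
wrist_force: [-0.4, 0.2, -0.4]
width: 44.8
jaw -0.309 down [-0.204  0.021 -0.979] F [-0.4  0.2 -0.4] P [531.7  -7.8 192.9] r 62.8 sw 0.964 w 44.78872253205976 t 25.7167 q6 0.09
[250.  186.4] [ 19  18 245] sw,th [1.399 0.775] res 0.0
blue 422 [596.5  -9.1  26. ]
orange 581 [507.8 143.9  26. ]
orange 404 [594.7 -41.1  26. ]
green 633 [471.8 130.6  26. ]
green 360 [592.8 -73.2  26. ]
```

```bash
python3 -c "
from cell import r
print(r.job_done())"
```

```text
the job is handed in; nothing more can be done
None
```

I ran the clip check in the order asked and handed the job in at about 26 s of the 72 s allowed. The clip held, and the plate stayed where it was.

- **Clip on:** I lifted the clip by its knob and swung it to about 0 rad over the plate's edge. I let it down in small steps until the toe bore on the plate (tilt steady at 0.05–0.06), then released it with almost no force on the wrist. During the letdown the wrist read up to about 5 N downwards, because the knob was stiff to turn in the grip. The clip also rose a little once before it settled.
- **Nudge:** A closed fingertip pushed the grip's outer face. The readings were 2.2, 3.0 and 3.5 N, with about ±0.7 N of noise and only about 0.2 mm of give, so the clip resisted. The last readings may have touched the roughly 3 N at which the plate starts to creep.
- **Clip off:** I lifted it again, swung it back to about 1.5 rad, well clear of the plate, eased it down and let go. This letdown was rougher, with up to about 26 N pressed on the knob through the fingers at the stop, away from the plate.

**Last checks:**
- The sample spots were within 0.1 mm of their earlier positions after the nudge, and within about 0.4 mm at the end, which is within camera accuracy.
- The gripper was open about 140 mm above the clip, with the wrist force near zero.
- The viewer refused the final picture because the limit of 12 was reached. The end state is therefore checked by numbers only, and I did not look at the beaker, bottle and cup again; the arm stayed well away from them.
- The final toe fit was not usable: only one red blob was found, and it was the knob. The 1.5 rad comes from the reading just before release.

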